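# Seat the corner keys, then hold the frame clamp on

## Task

The picture frame in the clamp has two wooden joining keys standing proud at its two corners nearest the robot: press both down until they are flush with the frame. Only then press the paddle of the clamp's spring-return dial down, past the first two clicks into the third, and keep it held there: hold it for at least two seconds and finish while still holding it down, because it springs back when let go. Leave the tack box, the tape measure and the glue bottle where they are.

Things in the scene. Friction and masses are not known exactly. Their poses are not given: they have to be found in the camera images.
- clamp: Frame clamp fixed to the bench, left or right half: base plate 190 x 220 x 12 mm (x, y, z), on it a brown wooden picture frame 140 x 190 mm, rails 36 mm wide, their tops 34 mm above the bench. Origin under the plate's centre. Fence at +x and jaw at -x are below the rail tops. The proud keys sit in the mitres of the -x (near) corners, at x -52, y +77 and -77 mm; those at +x are already flush.
- key_left (a joint): How far the left (+y) key has been pushed down, m: 0 = stands 12 mm above the rails, 0.012 = flush with the rail tops (its stop). It starts 6 to 12 mm proud. Pushing it takes about 7 N, and it stays where it is left.
- key_right (a joint): The same for the right (-y) key.
- key_left_top (a point): Centre of the top face of the left key: a pale wooden bow-tie key 14 x 26 mm in plan, its length across the mitre (45 degrees to the rails), flat on top. z up.
- key_right_top (a point): Centre of the top face of the right key, alike.
- control: Clamp control fixed to the bench, left or right half: grey housing 90 x 76 x 48 mm (x, y, z), at its -x side an upright round plate, top 130 mm above the bench, with a black dial drum 62 mm across, 34 mm thick, on a level axis along the control's x, 85 mm above the bench. A steel paddle sticks out to its -y side. Origin: under the housing's centre, below the axis. Yaw within 0.5 rad.
- dial (a joint): Dial angle, rad, grows as the paddle goes down. 0 = rest (paddle points 30 degrees up); clicks at 0.262, 0.524 and 0.785 (paddle then 15 degrees below level); end stop 0.82. Resistance swells before each click and drops into it: about 2 to 12 N on the pad, 6 to 12 N to hold it in the third, climbing sharply at the end stop. Springs back to 0 from anywhere when let go.
- dial_pad (a point): Centre of the upper face of the paddle's flat end pad, 30 mm wide (control's x), 32 mm long, 10 mm thick; 85 mm out from the dial axis, at x = -5 mm of the control. Moves with the dial: about 132 mm above the bench and 71 mm out (control's -y) at rest, about 68 mm high and 83 mm out at the third click. A vertical push 82 mm out stays on the pad all the way.
- tack_box: Bystander: blue box with clear lid, 61 x 41 x 32 mm, between the clamp and the control. Origin under its centre.
- glue: Bystander: white glue bottle, 56 mm across, 140 mm high, at the left side.
- tape: Bystander: tape measure 65 x 35 x 62 mm at the right side.
Things that resemble listed ones, but are neither listed nor needed, are in the scene too. Several things have the shape of the control; the one meant has the colours described above.

How it is judged:
On the way, in this order (a step that is already met when the one before it is completed fails the run):
1. both keys are pressed flush (less than 2 mm proud) (value of joint each of key_left, key_right above 0.01 m), for 0.2 s.
2. the dial is pressed into the third click and held there for two seconds (value of joint dial above 0.72 rad and contact force between any of the fingers, the arm and control above 3 N), for 2 s.
At the end, for the whole second after the job is handed in: Both keys less than 2 mm proud of the rails; the dial in its third click (more than 0.72 rad) with the robot pressing on the control with more than 3 N, held through the last second (all of step 1 and all of step 2); the arm keeps its last pose, push and grip.
It fails at once if the dial is pressed past its first click before both keys are flush (value of joint dial above 0.3 rad and not (value of joint each of key_left, key_right above 0.01 m)).
It fails at once if the tack box, tape measure or glue bottle is moved by more than 30 mm (distance of any of tack_box, glue, tape from where it was at the start of the episode above 0.03 m).
It also fails if it takes over 48 s, if anything falls off the work surface, if the arm or the gripper's body presses on something with over 40 N, if the wrist force passes 120 N, or if a joint passes its speed limit or range.

## Robot

A 6-joint arm with a two-finger parallel gripper is mounted at the origin on the work surface. World frame = base frame: x ahead of the robot, y to its left, z up, the work surface at z = 0. Lengths are in m, angles in rad, forces in N, time in s.
With the tool pointing down it reaches from about 0.3 to 0.875 m from the base axis. Payload 6.4 kg.
Tool frame: the origin (TCP) lies midway between the tips of the shut fingers; the grasp point (between the pads) lies 19 mm behind it; z points along the fingers, y is the line along which they close (so a half turn about z gives the same grasp; the last joint's range is limited). The gripper opens to 85 mm and grips with 20 to 120 N. Pads are 22 mm wide; open, the fingers measure 114 mm over their backs; the gripper's body (76 mm by 85 mm) begins 54 mm behind the grasp point. The pads swing forward as they close: fully open they stand 13 mm farther back than shut.
Start: joints at [0.93, 0.181, 1.607, -0, 1.354, -0.206], TCP at [0.242, 0.522, 0.231] pointing down, gripper open.
Joint ranges: [-2.99, 2.99], [-0.89, 2.07], [0.3, 2.58], [-1.14, 4.28], [0, 2.63], [-3.12, 3.12]. Speed limits (rad/s): [2.57, 2.57, 3.01, 3.14, 3.14, 3.14].

## Interface

Orientations are given as a unit quaternion [w, x, y, z].
In Python, from bench import status, camera, ctrl gives the robot as it stands. The module is installed in compiled form; this text tells all that it offers.
- The arm moves only by the shell command python3 -m handwheel 'ROWS'. ROWS is JSON, a list that holds one entry, the list of rows, each a list of 7 numbers: the opening, from -1 (shut) to 1 (fully open), then the shift along the tool's x, y, z in cm, then the turn, a rotation vector about the tool's x, y, z in degrees. A call has 1 to 10 rows; each row is the pose to reach, as a shift and turn from the pose commanded when the call began, along the tool's axes at that moment; what a row does not reach only later rows make up. A row lasts 1/8 s, in which the tool goes at most 62.5 mm and 10.7 degrees, less where a joint would pass 70% of its speed; a pose out of reach is approached as far as the arm can. A call with a gripper value outside its range is refused whole. The fingers move at their own pace and stop on an object; the grip force is fixed at half the most. Time passes only in rows, so rows that repeat a pose let the fingers close. It gives the time, the measured TCP pose, the force, the opening and the grip force at its end, in the units of the state.
- status.get_obs(): the state, without advancing time (a new reading comes with each control period).
- camera(name): name is "scene" or "top" or "wrist"; returns a dict with "frame" (420x560x3 uint8, blue, green, red), "depth" (420x560 float32, m along the optical axis (not along the pixel's ray), 0 where there is no reading), "fx", "fy", "cx", "cy" (pixels), "extrinsics" (4x4, takes a point from camera to world coordinates); the wrist camera has in their place "hand_eye" (4x4, takes a point from camera to tool coordinates, whose origin is the TCP and whose axes are the flange's). Camera axes: x right, y down, z forward; pixel columns grow to the right and rows downward; lengths in m; the calibration is good to about 2 mm. A picture is of the moment at which its call begins: read the wrist's pose just before it.
- ctrl.hand_in(): hands the job in; it is judged then, once.
The state is a dict: "time_s": time; "q": joint angles; "dq": joint speeds; "joint_efforts": joint torques, N m; "eef_pos": TCP position; "eef_rot": TCP orientation; "wrist_force": force on the tool from outside, world axes, zero at the start; "torque": the same for the moment, N m; "opening": opening from 0.0 (shut) to 1.0 (fully open); "grasp_force": force on a finger pad.
Only numpy, scipy, OpenCV 4.12 (cv2) and the standard library are available. Lean on these libraries where they do the work, as an engineer would, in place of code of your own. Each camera call takes 0.05 s, during which the arm holds its last target. There are 200 camera calls.

## Working session

There is one attempt and no reset: what is moved stays moved. The work goes in short steps, Python scripts to look and compute and a shell command to move; the robot and the scene stay as the last step left them, time stands still between calls to the robot, and variables do not carry over. Pictures are saved under pics/ and viewed, at most 10 in all, crops included, and the job is handed in when it is done.

```bash
mkdir -p pics; cat > h.py <<'E'
import numpy as np, cv2, pickle
from scipy.spatial.transform import Rotation as R
from bench import status, camera, ctrl
def T():
    o=status.get_obs(); q=o['eef_rot']; M=np.eye(4); M[:3,:3]=R.from_quat([q[1],q[2],q[3],q[0]]).as_matrix(); M[:3,3]=o['eef_pos']; return M
def snap(n,tag):
    M=T(); c=camera(n); c['W']=c['extrinsics'] if 'extrinsics' in c else M@c['hand_eye']
    cv2.imwrite(f'pics/{tag}.png',c['frame']); pickle.dump(c,open(f'{tag}.pkl','wb')); return c
def load(tag): return pickle.load(open(f'{tag}.pkl','rb'))
def pt(c,u,v,r=1):
    d=c['depth'][v-r:v+r+1,u-r:u+r+1]; d=np.median(d[d>0])
    return (c['W']@[(u-c['cx'])/c['fx']*d,(v-c['cy'])/c['fy']*d,d,1])[:3]
def ray(c,u,v,z):
    W=c['W']; r=W[:3,:3]@[(u-c['cx'])/c['fx'],(v-c['cy'])/c['fy'],1]; return W[:3,3]+r*(z-W[2,3])/r[2]
E
python3 - <<'E'
from h import *
np.set_printoptions(precision=3,suppress=True)
a=snap('top','top1'); b=snap('scene','scene1')
print(status.get_obs()); print(T()); print(a['W'],a['fx']);print(b['W'])
E
```

```text
{'time_s': 0.1, 'q': array([ 0.93 ,  0.182,  1.608, -0.   ,  1.354, -0.206]), 'dq': array([ 0.001,  0.   , -0.003,  0.   , -0.001, -0.002]), 'joint_efforts': array([  0.   , -44.588, -35.224,  -0.   ,   0.004,  -0.   ]), 'eef_pos': array([0.242, 0.521, 0.23 ]), 'eef_rot': array([-0.   ,  0.216,  0.976, -0.001]), 'wrist_force': array([-0.178, -0.383,  1.045]), 'torque': array([-0.004,  0.012, -0.038]), 'grasp_force': 0.0, 'opening': 0.9995176336215711}
[[-0.907  0.421 -0.001  0.242]
 [ 0.421  0.907 -0.001  0.521]
 [ 0.    -0.002 -1.     0.23 ]
 [ 0.     0.     0.     1.   ]]
[[-0.021 -0.991  0.13   0.278]
 [-1.     0.021  0.001  0.007]
 [-0.004 -0.13  -0.992  1.56 ]
 [ 0.     0.     0.     1.   ]] 518.9863963799692
[[-0.468  0.723 -0.509  1.09 ]
 [ 0.884  0.376 -0.278  0.343]
 [-0.009 -0.58  -0.815  1.095]
 [ 0.     0.     0.     1.   ]]
```

View pics/top1.png

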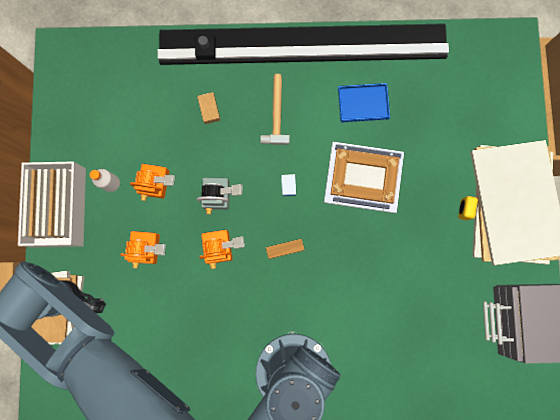

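View pics/scene1.png

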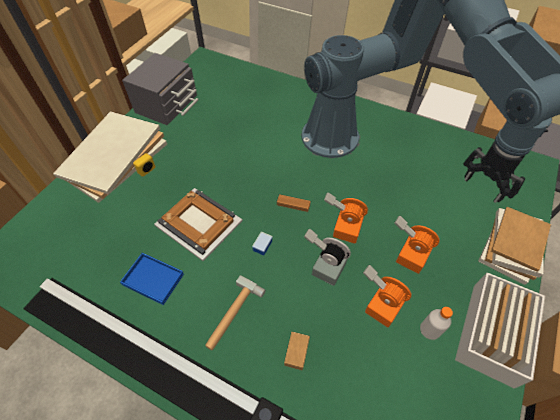

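The top view shows four dial units. Three are orange, at (150,180), (142,247) and (216,246). The one at (214,192) has a grey housing, black drum and steel paddle (pad near (234,190)), so it's the control described. The clamp is at (365,177), the tack box at (289,185), the tape at (468,208) and the glue bottle at (105,180). I'll confirm with one enlarged crop.

```bash
python3 - <<'E'
from h import *
np.set_printoptions(precision=3,suppress=True)
c=load('top1'); f=c['frame']
a=cv2.resize(f[165:225,190:260],None,fx=5.6,fy=5.6,interpolation=cv2.INTER_CUBIC)
b=cv2.resize(f[137:217,318:411],None,fx=4.2,fy=4.2,interpolation=cv2.INTER_CUBIC)
cv2.imwrite('pics/crop1.png',np.hstack([a,b[:336]]))
# frame from depth
v,u=np.mgrid[130:225,315:415]; d=c['depth'][130:225,315:415]
P=np.stack([(u-c['cx'])/c['fx']*d,(v-c['cy'])/c['fy']*d,d,np.ones_like(d)],-1)@c['W'].T
m=(P[...,2]>.026)&(P[...,2]<.06)
xy=P[m][:,:2].astype(np.float32); print('frame',cv2.minAreaRect(xy*1000),np.median(P[m][:,2]))
m=(P[...,2]>.006)&(P[...,2]<.06); print('plate',cv2.minAreaRect(P[m][:,:2].astype(np.float32)*1000))
for s in [(341,153),(396,158),(334,199),(390,206),(214,192),(235,189),(289,185)]: print(s,pt(c,*s))
E
```

```text
frame ((571.2117919921875, -229.38134765625), (198.84918212890625, 175.10484313964844), 80.42718505859375) 0.034082748745352776
plate ((574.3182373046875, -231.8931121826172), (304.0504455566406, 291.7579040527344), 88.5633544921875)
(341, 153) [ 0.642 -0.159  0.037]
(396, 158) [ 0.624 -0.324  0.033]
(334, 199) [ 0.504 -0.134  0.028]
(390, 206) [ 0.482 -0.303  0.012]
(214, 192) [0.519 0.212 0.113]
(235, 189) [0.524 0.151 0.129]
(289, 185) [ 0.549 -0.001  0.033]
```

View pics/crop1.png

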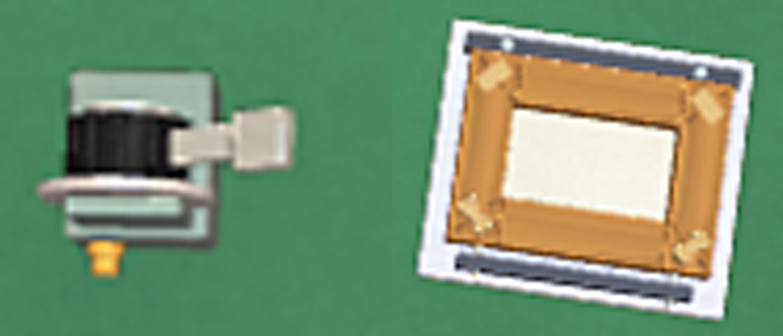

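The crop confirms the grey housing, black drum and steel paddle, with the pad at about (237,190) in the top view. On the frame, the bow-tie keys at the two near corners are at about (338,188) and (389,196). Next I'll work out the move to a wrist view of the clamp.

```bash
python3 - <<'E'
from h import *
np.set_printoptions(precision=3,suppress=True)
c=load('top1')
kl,kr=ray(c,338.2,188,.043),ray(c,389.2,195.8,.043); print(kl,kr,pt(c,338,188),pt(c,389,196),np.linalg.norm(kl-kr))
print('pad',ray(c,237.3,189.6,.132))
w=snap('wrist','w0'); print(w['hand_eye'],w['fx'])
M=T(); t=(kl+kr)/2; t[0]-=.02;t[2]=.23; print(t,(M[:3,:3].T@(t-M[:3,3]))*100)
E
```

```text
[ 0.535 -0.146  0.043] [ 0.508 -0.296  0.043] [ 0.534 -0.145  0.045] [ 0.508 -0.295  0.043] 0.1521724729892297
pad [0.521 0.144 0.132]
[[-0.    -0.952 -0.305  0.077]
 [ 1.    -0.     0.001  0.   ]
 [-0.001 -0.305  0.952 -0.143]
 [ 0.     0.     0.     1.   ]] 299.6509099596168
[ 0.502 -0.221  0.23 ] [-54.814 -56.39    0.118]
```

```bash
python3 -m handwheel '[[[-1,-27,-28,0,0,0,-12],[-1,-27,-28,0,0,0,-12],[-1,-27,-28,0,0,0,-12],[-1,-27,-28,0,0,0,-12],[-1,-27,-28,0,0,0,-12],[-1,-27,-28,0,0,0,-12],[-1,-54.8,-56.4,0,0,0,-25],[-1,-54.8,-56.4,0,0,0,-25],[-1,-54.8,-56.4,0,0,0,-25],[-1,-54.8,-56.4,0,0,0,-25]]]'; python3 -m handwheel '[[[-1,-0.1,0,0,0,0,0],[-1,-0.1,0,0,0,0,0],[-1,-0.1,0,0,0,0,0],[-1,-0.1,0,0,0,0,0]]]'
python3 - <<'E'
from h import *
np.set_printoptions(precision=3,suppress=True)
print(T()); w=snap('wrist','w1')
f=w['frame']; cv2.imwrite('pics/w1b.png',cv2.resize(f,None,fx=1.4,fy=1.4))
E
```

```text
time_s: 1.4
eef_pos: [0.4435, -0.0565, 0.2314]
eef_rot: [0.0, -0.001, 1.0, 0.0]
wrist_force: [1.1, 0.9, -0.2]
opening: 0.0
grasp_force: 0.0
time_s: 1.9
eef_pos: [0.444, -0.0531, 0.2313]
eef_rot: [0.0, -0.002, 1.0, 0.0]
wrist_force: [-0.3, -0.8, 0.1]
opening: -0.002
grasp_force: 0.0
[[-1.    -0.004  0.     0.444]
 [-0.004  1.     0.    -0.053]
 [-0.     0.    -1.     0.231]
 [ 0.     0.     0.     1.   ]]
```

View pics/w1b.png

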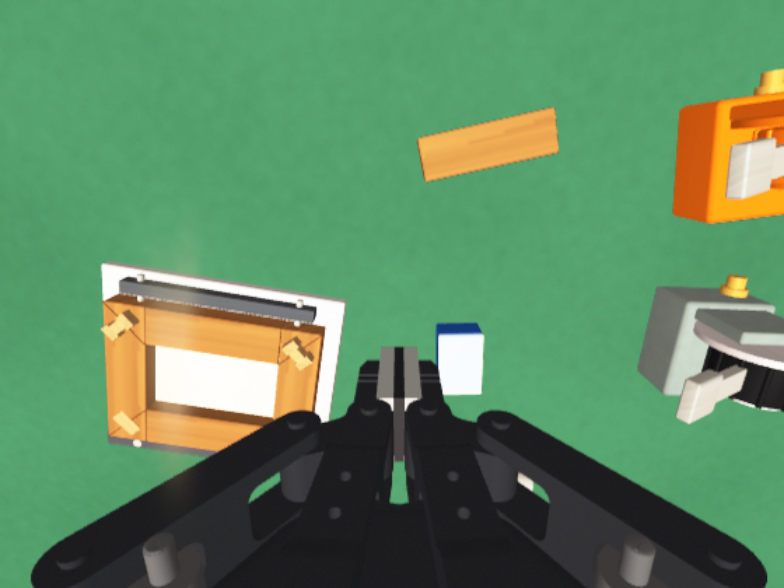

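The wrist view has the robot side at the top. The left key is at (297,352) and the right key at (118,325) in the enlarged picture, and the paddle's pad is at about (700,397).

```bash
python3 - <<'E'
from h import *
np.set_printoptions(precision=4,suppress=True)
c=load('w1')
for n,(u,v) in dict(L=(212,251.5),R=(85,232)).items():
    P=[pt(c,int(u)+i,int(v)+j,0) for i in range(-4,5) for j in range(-4,5)]; z=np.sort([p[2] for p in P])
    print(n,'zs',z[[0,40,60,75,80]]); print(ray(c,u,v,np.percentile(z,85)))
# segment: points higher than rails near
v,u=np.mgrid[180:340,60:260]; d=c['depth'][180:340,60:260]
P=np.stack([(u-c['cx'])/c['fx']*d,(v-c['cy'])/c['fy']*d,d,np.ones_like(d)],-1)@c['W'].T
z=P[...,2]; print('rail z',np.median(z[(z>.028)&(z<.042)]))
m=((z>.0375)&(z<.055)).astype(np.uint8); n,l,s,ce=cv2.connectedComponentsWithStats(m)
for i in range(1,n):
    if s[i,4]>15: q=P[l==i]; print(s[i,4],ce[i]+[60,180],q.mean(0)[:3],np.median(q[:,2]))
E
```

```text
L zs [0.0332 0.0452 0.0458 0.0466    nan]
[nan nan nan]
R zs [0.0334 0.0441 0.0445 0.045  0.0456]
[ 0.5067 -0.2899  0.0448]
rail z 0.03425195680612453
260 [ 84.8692 232.6846] [ 0.5083 -0.2914  0.0433] 0.043834511465222104
263 [212.1407 252.7681] [ 0.5338 -0.1409  0.0444] 0.04533237956790781
  return _methods._mean(a, axis=axis, dtype=dtype,
  ret = ret.dtype.type(ret / rcount)
```

```bash
python3 -m handwheel '[[[-1,-9,-8.9,0,0,0,0],[-1,-9,-8.9,0,0,0,0],[-1,-9,-8.9,7,0,0,0],[-1,-9,-8.9,14,0,0,0],[-1,-9,-8.9,15.6,0,0,0],[-1,-9,-8.9,15.6,0,0,0],[-1,-9,-8.9,15.6,0,0,0]]]'
python3 - <<'E'
from h import *
np.set_printoptions(precision=4,suppress=True)
print(T()); w=snap('wrist','w2')
f=w['frame']; cv2.imwrite('pics/w2b.png',cv2.resize(f[100:400,60:460],None,fx=2,fy=2))
for tip in [(0,0,0)]:
    p=np.linalg.inv(w['hand_eye'])@[*tip,1]; print('tcp px',p[0]/p[2]*w['fx']+w['cx'],p[1]/p[2]*w['fy']+w['cy'])
E
```

```text
time_s: 2.82
eef_pos: [0.5356, -0.1434, 0.077]
eef_rot: [0.001, -0.001, 1.0, -0.001]
wrist_force: [-0.7, 0.6, -0.2]
opening: 0.0
grasp_force: 0.0
[[-1.     -0.0023  0.0022  0.5356]
 [-0.0023  1.     -0.0012 -0.1434]
 [-0.0022 -0.0012 -1.      0.077 ]
 [ 0.      0.      0.      1.    ]]
tcp px 284.7014544144025 261.50649736166145
```

View pics/w2b.png

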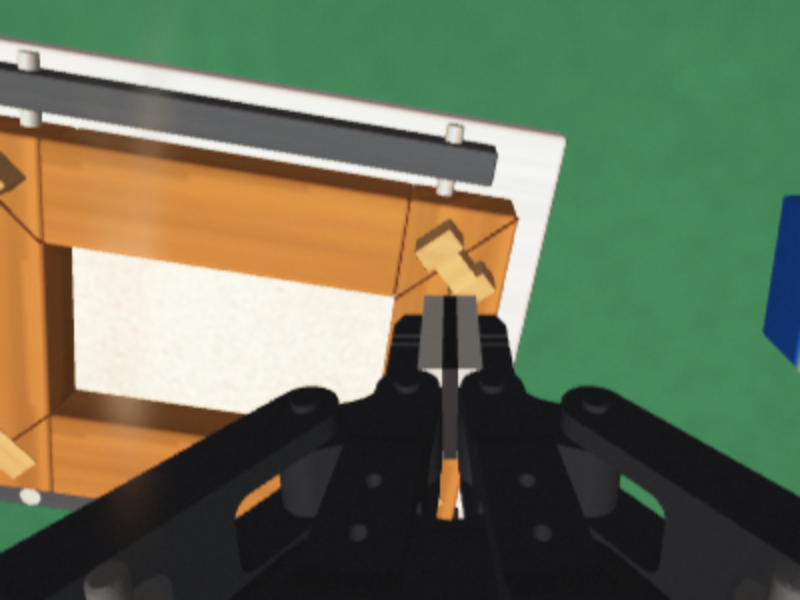

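The left key is in view, centred near (455,266) in the crop, which is full-frame pixel (287.5,233). The fingertip end is at (450,297).

```bash
python3 - <<'E'
from h import *
np.set_printoptions(precision=4,suppress=True)
c=load('w2'); print(ray(c,287.5,233,.045), ray(c,287.5,233,.043))
v,u=np.mgrid[150:300,60:320]; d=c['depth'][150:300,60:320]
P=np.stack([(u-c['cx'])/c['fx']*d,(v-c['cy'])/c['fy']*d,d,np.ones_like(d)],-1)@c['W'].T
z=P[...,2]; print('rail',np.median(z[(z>.03)&(z<.037)])); m=((z>.038)&(z<.052)).astype(np.uint8); n,l,s,ce=cv2.connectedComponentsWithStats(m)
for i in range(1,n):
    if s[i,4]>30: q=P[l==i]; print(s[i,4],ce[i]+[60,150],q.mean(0)[:3],np.median(q[:,2]))
E
```

```text
[ 0.5329 -0.1416  0.045 ] [ 0.5338 -0.1416  0.043 ]
rail 0.03424522770725286
80 [ 62.5125 189.7375] [ 0.5061 -0.2805  0.0409] 0.04060232700379962
798 [286.6955 231.8847] [ 0.5323 -0.1421  0.0447] 0.04536696295640645
```

```bash
python3 -m handwheel '[[[-1,0.3,0.1,2.5,0,0,0],[-1,0.3,0.1,3.2,0,0,0],[-1,0.3,0.1,3.8,0,0,0],[-1,0.3,0.1,4.2,0,0,0],[-1,0.3,0.1,4.4,0,0,0],[-1,0.3,0.1,4.4,0,0,0]]]'
```

```text
time_s: 3.62
eef_pos: [0.5317, -0.1422, 0.0341]
eef_rot: [-0.0, -0.001, 1.0, -0.0]
wrist_force: [-8.4, 3.4, 15.2]
opening: -0.001
grasp_force: 7.8
```

```bash
python3 -m handwheel '[[[-1,0,0,0.3,0,0,0],[-1,0,0,0.3,0,0,0],[-1,0,0,-4.5,0,0,0],[-1,2.6,-15.1,-4.5,0,0,0],[-1,2.6,-15.1,-4.5,0,0,0],[-1,2.6,-15.1,-4.5,0,0,0],[-1,2.6,-15.1,-4.5,0,0,0],[-1,2.6,-15.1,-4.5,0,0,0]]]'
python3 - <<'E'
from h import *
np.set_printoptions(precision=4,suppress=True)
print(T()[:3,3]); c=snap('wrist','w3')
f=c['frame']; cv2.imwrite('pics/w3b.png',cv2.resize(f[120:360,200:520],None,fx=2.5,fy=2.5))
v,u=np.mgrid[150:300,60:520]; d=c['depth'][150:300,60:520]
P=np.stack([(u-c['cx'])/c['fx']*d,(v-c['cy'])/c['fy']*d,d,np.ones_like(d)],-1)@c['W'].T
z=P[...,2]; print('rail',np.median(z[(z>.03)&(z<.037)])); m=((z>.038)&(z<.052)).astype(np.uint8); n,l,s,ce=cv2.connectedComponentsWithStats(m)
for i in range(1,n):
    if s[i,4]>30: q=P[l==i]; print(s[i,4],ce[i]+[60,150],q.mean(0)[:3],np.median(q[:,2]))
E
```

```text
time_s: 4.62
eef_pos: [0.5059, -0.2928, 0.0769]
eef_rot: [0.0, -0.001, 1.0, -0.0]
wrist_force: [-0.0, 1.1, -0.4]
opening: -0.0
grasp_force: 0.0
[ 0.5059 -0.2928  0.0769]
rail 0.03434661289727786
728 [284.6319 237.1099] [ 0.5067 -0.2928  0.0434] 0.04380899370339207
```

View pics/w3b.png

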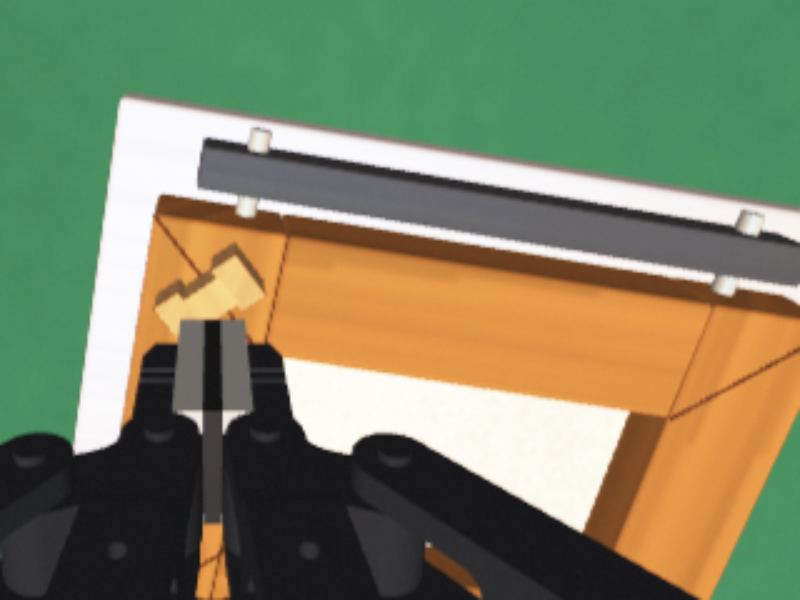

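The right key is under the tip, at about (210,293) in the crop. The left corner at about (780,350) no longer shows a raised key in the picture, and nothing there is above the rails in the depth data. I'll press the right key now.

```bash
python3 -m handwheel '[[[-1,0,0,2.5,0,0,0],[-1,0,0,3.2,0,0,0],[-1,0,0,3.8,0,0,0],[-1,0,0,4.2,0,0,0],[-1,0,0,4.5,0,0,0],[-1,0,0,4.7,0,0,0],[-1,0,0,4.7,0,0,0],[-1,0,0,-5,0,0,0],[-1,0,0,-15,0,0,0],[-1,0,0,-15,0,0,0]]]'
python3 - <<'E'
from h import *
np.set_printoptions(precision=4,suppress=True)
M=T();print(M[:3,3]); c=snap('wrist','w4')
v,u=np.mgrid[100:300,60:520]; d=c['depth'][100:300,60:520]
P=np.stack([(u-c['cx'])/c['fx']*d,(v-c['cy'])/c['fy']*d,d,np.ones_like(d)],-1)@c['W'].T
z=P[...,2]; rz=np.median(z[(z>.03)&(z<.037)]); print('rail',rz)
for k in [(.5323,-.1420),(.5067,-.2928)]:
    r=np.hypot(P[...,0]-k[0],P[...,1]-k[1]); s=z[r<.012]; print(s.size,np.percentile(s,[5,50,95,100]))
# control housing + pad from top
c=load('top1')
v,u=np.mgrid[165:225,185:255]; d=c['depth'][165:225,185:255]
P=np.stack([(u-c['cx'])/c['fx']*d,(v-c['cy'])/c['fy']*d,d,np.ones_like(d)],-1)@c['W'].T
z=P[...,2]; m=(z>.12)&(z<.14)&(P[...,1]<.165); q=P[m]; print('pad',q.mean(0),q.min(0),q.max(0),len(q))
E
```

```text
time_s: 5.92
eef_pos: [0.5058, -0.2924, 0.2194]
eef_rot: [0.0, -0.001, 1.0, -0.0]
wrist_force: [1.7, -0.9, 0.4]
opening: 0.001
grasp_force: 0.0
[ 0.5058 -0.2924  0.2194]
rail 0.03447685419996596
326 [0.0333 0.0344 0.0355 0.0368]
1655 [0.0341 0.24   0.2575 0.2676]
pad [0.5227 0.1464 0.1321 1.    ] [0.5076 0.1306 0.1201 1.    ] [0.5386 0.163  0.1399 1.    ] 114
```

```bash
python3 -m handwheel '[[[-1,4,18,-2,0,0,0],[-1,4,18,-2,0,0,0],[-1,4,18,-2,0,0,0],[-1,4,18,-2,0,0,0],[-1,4,18,-2,0,0,0]]]'
python3 - <<'E'
from h import *
np.set_printoptions(precision=4,suppress=True)
c=snap('wrist','w5')
v,u=np.mgrid[0:420,0:560]; d=c['depth']
P=np.stack([(u-c['cx'])/c['fx']*d,(v-c['cy'])/c['fy']*d,d,np.ones_like(d)],-1)@c['W'].T
z=P[...,2]; print('rail',np.median(z[(z>.03)&(z<.037)]))
for k in [(.5323,-.1420),(.5067,-.2928)]:
    r=np.hypot(P[...,0]-k[0],P[...,1]-k[1]); s=z[r<.012]; print(s.size,np.percentile(s,[5,50,95,100]))
E
python3 -m handwheel '[[[-1,0,17,-1,0,0,0],[-1,0,17,-1,0,0,0],[-1,0,17,-1,0,0,0],[-1,0,17,-1,0,0,0],[-1,0,17,-1,0,0,0]]]'
python3 - <<'E'
from h import *
np.set_printoptions(precision=4,suppress=True)
print(T()); c=snap('wrist','w6')
cv2.imwrite('pics/w6b.png',cv2.resize(c['frame'],None,fx=1.4,fy=1.4))
E
```

```text
time_s: 6.6
eef_pos: [0.4657, -0.1132, 0.2373]
eef_rot: [0.001, -0.002, 1.0, -0.001]
wrist_force: [0.4, -0.8, 0.6]
opening: -0.002
grasp_force: 0.0
rail 0.03416137640890887
268 [0.0334 0.0345 0.0355 0.0362]
281 [0.0331 0.0344 0.0355 0.0367]
time_s: 7.28
eef_pos: [0.4655, 0.0556, 0.2465]
eef_rot: [-0.0, -0.0, 1.0, -0.0]
wrist_force: [-0.1, 0.2, 0.4]
opening: 0.005
grasp_force: 0.0
[[-1.     -0.0008 -0.0006  0.4655]
 [-0.0008  1.     -0.0005  0.0556]
 [ 0.0006 -0.0005 -1.      0.2465]
 [ 0.      0.      0.      1.    ]]
```

View pics/w6b.png

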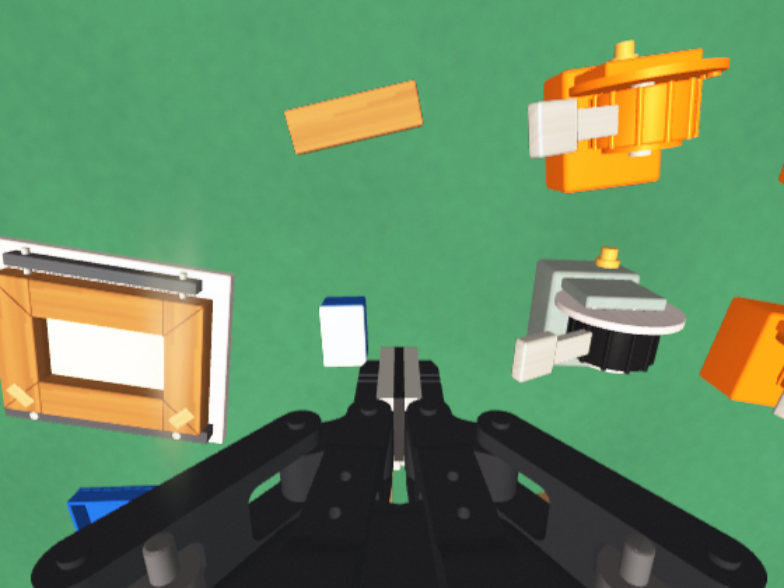

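Both keys are flush: depth over each matches the rails. The pad of the grey control is at about (535,357) in the enlarged picture. I'll now measure the pad and the control's yaw.

```bash
python3 - <<'E'
from h import *
np.set_printoptions(precision=4,suppress=True)
c=load('w6')
v,u=np.mgrid[160:280,360:500]; d=c['depth'][160:280,360:500]
P=(np.stack([(u-c['cx'])/c['fx']*d,(v-c['cy'])/c['fy']*d,d,np.ones_like(d)],-1)@c['W'].T)[...,:3]
z=P[...,2]; m=(z>.105)&(z<.145)&(P[...,1]<.2)&(u<400)
q=P[m]; q=q[q[:,1]<.165]; print('pad',len(q),q.mean(0),q.min(0),q.max(0))
r=cv2.minAreaRect((q[:,:2]*1000).astype(np.float32)); print(r)
# paddle arm + pad direction
g=P[(z>.09)&(z<.145)&(P[...,1]<.2)]; print('len',len(g))
# housing top z~.048
h=P[(z>.04)&(z<.0505)]; print('housing',len(h),cv2.minAreaRect((h[:,:2]*1000).astype(np.float32)))
t=P[(z>.12)&(P[...,1]>.175)]; print('plate rim',len(t),t.mean(0))
k=np.polyfit(t[:,1],t[:,0],1); print(k)
c=load('top1')
v,u=np.mgrid[165:225,185:255]; d=c['depth'][165:225,185:255]
P=(np.stack([(u-c['cx'])/c['fx']*d,(v-c['cy'])/c['fy']*d,d,np.ones_like(d)],-1)@c['W'].T)[...,:3]
z=P[...,2]; t=P[(z>.035)&(z<.055)]; print('top housing',len(t),cv2.minAreaRect((t[:,:2]*1000).astype(np.float32)))
t=P[(z>.1)&(P[...,0]<.502)&(P[...,1]>.16)]; print(len(t),t.mean(0),np.polyfit(t[:,1],t[:,0],1))
t=P[(z>.1)&(P[...,0]>.502)&(P[...,1]>.18)]; print('drum',len(t),t.mean(0))
E
python3 - <<'E'
import cv2; f=cv2.imread('pics/w6.png'); cv2.imwrite('pics/w6c.png',cv2.resize(f[165:285,350:510],None,fx=5,fy=5,interpolation=cv2.INTER_CUBIC))
E
```

```text
pad 907 [0.5192 0.1469 0.1332] [0.5059 0.1327 0.1185] [0.5364 0.1649 0.1412]
((521.0639038085938, 148.97222900390625), (32.12661361694336, 30.055240631103516), 88.94642639160156)
len 1970
housing 960 ((528.7529907226562, 221.13807678222656), (75.25833892822266, 89.55758666992188), 87.4979248046875)
plate rim 441 [0.5008 0.2202 0.1262]
[0.0244 0.4954]
top housing 270 ((530.3201904296875, 218.08221435546875), (74.74961853027344, 91.44369506835938), 87.9701919555664)
67 [0.4986 0.2147 0.1114] [0.0358 0.4909]
drum 306 [0.5227 0.2159 0.1129]
```

View pics/w6c.png

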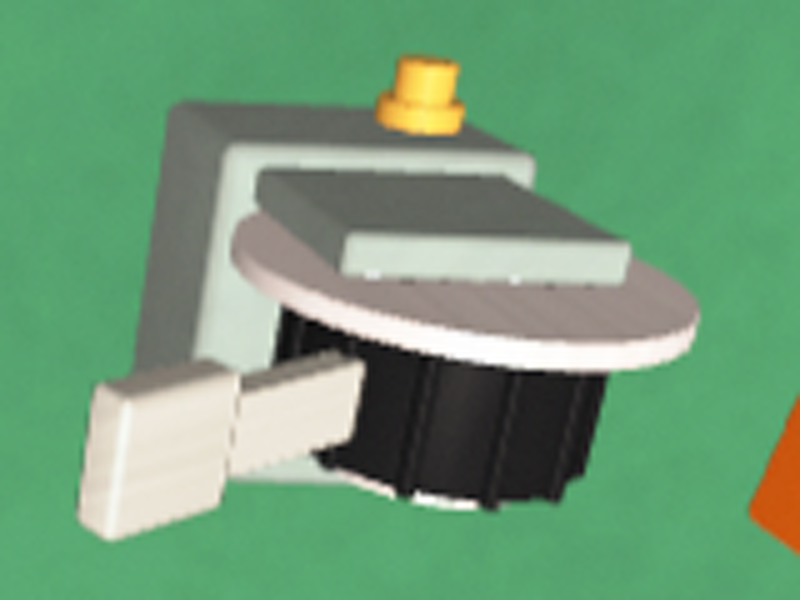

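The pad is centred at about (158,448) in this crop, steel and unoccluded. The control's yaw is about −1.7° and the press point 82 mm out is about (0.5215, 0.1375). I'll turn the tool so the fingers' closing axis lies along the control's x, which keeps the linkage away from the drum.

```bash
python3 -m handwheel '[[[-1,-5.6,8.2,0,0,0,-88],[-1,-5.6,8.2,0,0,0,-88],[-1,-5.6,8.2,0,0,0,-88],[-1,-5.6,8.2,0,0,0,-88],[-1,-5.6,8.2,0,0,0,-88],[-1,-5.6,8.2,0,0,0,-88],[-1,-5.6,8.2,0,0,0,-88],[-1,-5.6,8.2,0,0,0,-88],[-1,-5.6,8.2,0,0,0,-88],[-1,-5.6,8.2,8.2,0,0,-88]]]'
python3 -m handwheel '[[[-1,0,0,3,0,0,0],[-1,0,0,3,0,0,0],[-1,0,0,3,0,0,0]]]'
python3 - <<'E'
from h import *
np.set_printoptions(precision=4,suppress=True)
print(T(),status.get_obs()['q']); c=snap('wrist','w7')
cv2.imwrite('pics/w7b.png',cv2.resize(c['frame'][100:400,80:480],None,fx=2,fy=2))
E
```

```text
time_s: 8.57
eef_pos: [0.5259, 0.1376, 0.1887]
eef_rot: [0.005, -0.694, 0.72, -0.004]
wrist_force: [0.7, 1.1, -1.3]
opening: -0.001
grasp_force: 0.0
time_s: 8.95
eef_pos: [0.5222, 0.1382, 0.1557]
eef_rot: [0.001, -0.694, 0.72, -0.001]
wrist_force: [-0.2, 1.4, 0.0]
opening: 0.001
grasp_force: 0.0
[[-0.0354 -0.9994  0.002   0.5222]
 [-0.9994  0.0354  0.      0.1382]
 [-0.0001 -0.002  -1.      0.1557]
 [ 0.      0.      0.      1.    ]] [ 0.039   0.1837  1.7656 -0.0001  1.1902 -3.0672]
```

View pics/w7b.png

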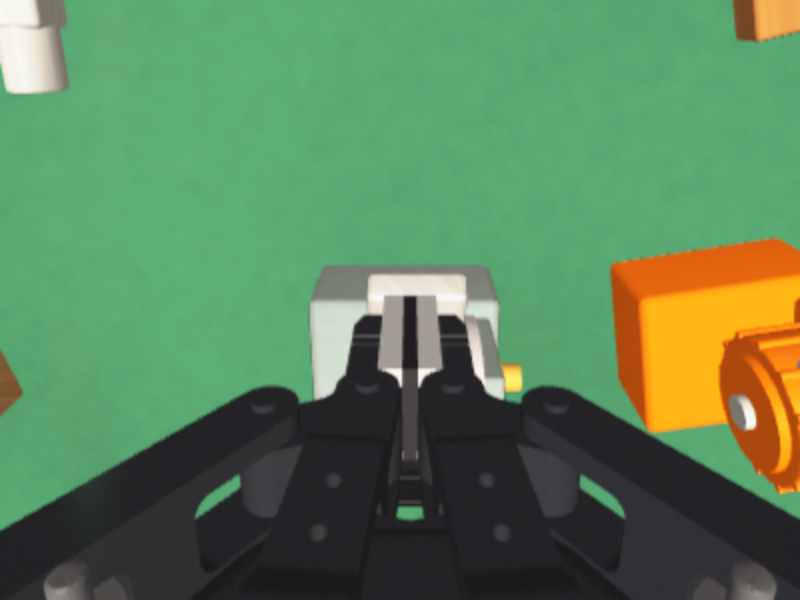

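The fingers are centred over the pad, which spans columns 368–466 in the crop with the tip at 410. I'll press straight down, adding a small turn back to keep joint 6 off its limit.

```bash
python3 -m handwheel '[[[-1,0,0,1.5,0,0,4],[-1,0,0,2.5,0,0,4],[-1,0,0,3.5,0,0,4],[-1,0,0,4.5,0,0,4],[-1,0,0,5.5,0,0,4],[-1,0,0,6.3,0,0,4],[-1,0,0,7.1,0,0,4],[-1,0,0,7.7,0,0,4],[-1,0,0,7.7,0,0,4]]]'
python3 -m handwheel '[[[-1,0,0,0.4,0,0,0],[-1,0,0,0.4,0,0,0]]]'
python3 -m handwheel '[[[-1,0,0,0.3,0,0,0],[-1,0,0,0.3,0,0,0]]]'
```

```text
time_s: 10.12
eef_pos: [0.5225, 0.1384, 0.0783]
eef_rot: [0.001, -0.67, 0.743, -0.001]
wrist_force: [0.9, -2.8, 7.2]
opening: -0.002
grasp_force: 3.7
time_s: 10.38
eef_pos: [0.5225, 0.1388, 0.0743]
eef_rot: [0.001, -0.67, 0.743, -0.001]
wrist_force: [1.6, -0.7, 6.0]
opening: 0.002
grasp_force: 2.9
time_s: 10.62
eef_pos: [0.5225, 0.1392, 0.0716]
eef_rot: [0.002, -0.67, 0.743, -0.001]
wrist_force: [0.8, 0.3, 8.0]
opening: 0.0
grasp_force: 3.7
```

```bash
python3 -m handwheel '[[[-1,0,0,0.15,0,0,0],[-1,0,0,0.15,0,0,0]]]'
python3 -m handwheel '[[[-1,0,0,0.15,0,0,0],[-1,0,0,0.15,0,0,0]]]'
python3 - <<'E'
from h import *
c=snap('wrist','w8'); s=snap('scene','s8')
a=cv2.resize(c['frame'][180:320,180:380],(560,392)); b=cv2.resize(s['frame'][205:295,280:370],(240,240))
b=cv2.copyMakeBorder(b,0,152,0,0,cv2.BORDER_CONSTANT); cv2.imwrite('pics/c8.png',np.hstack([a,b]))
E
```

```text
time_s: 10.88
eef_pos: [0.5226, 0.1394, 0.0704]
eef_rot: [0.002, -0.67, 0.743, -0.001]
wrist_force: [0.0, 0.6, 9.6]
opening: -0.0
grasp_force: 4.3
time_s: 11.12
eef_pos: [0.5226, 0.1396, 0.069]
eef_rot: [0.002, -0.67, 0.743, -0.001]
wrist_force: [0.2, 0.6, 11.1]
opening: -0.0
grasp_force: 5.0
```

View pics/c8.png

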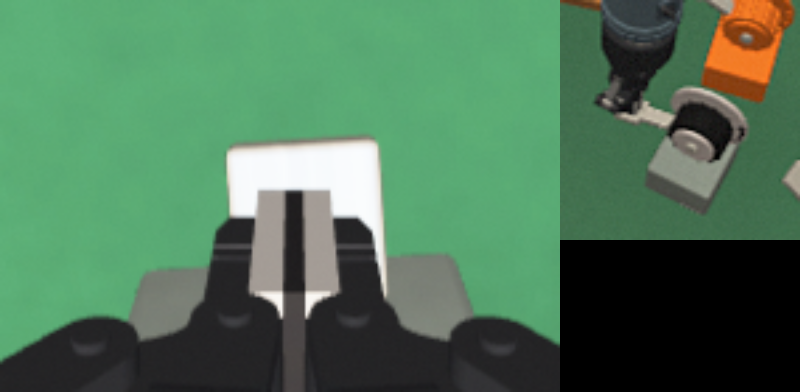

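The fingers rest on the pad, which is visible at (228–380, 140–215) in the left half. I'll get the paddle's tilt from depth.

```bash
python3 - <<'E'
from h import *
np.set_printoptions(precision=4,suppress=True)
c=load('w8')
v,u=np.mgrid[231:248,263:315]; d=c['depth'][231:248,263:315]
P=(np.stack([(u-c['cx'])/c['fx']*d,(v-c['cy'])/c['fy']*d,d,np.ones_like(d)],-1)@c['W'].T)[...,:3].reshape(-1,3)
P=P[(P[:,2]>.045)&(P[:,2]<.08)]
for _ in range(3):
    A=np.c_[P[:,:2],np.ones(len(P))]; k=np.linalg.lstsq(A,P[:,2],rcond=None)[0]; e=P[:,2]-A@k; P=P[abs(e)<.0025]
print(len(P),k,np.degrees(np.arctan(k[1])),P.min(0),P.max(0),e.std())
print('face z at 83 out (y .1365):',k@[.5225,.1365,1])
E
```

```text
857 [0.0152 0.3473 0.0117] 19.15046766711526 [0.506  0.1239 0.0606] [0.5342 0.1337 0.0668] 0.0007417593328049297
face z at 83 out (y .1365): 0.06707551479236948
```

The paddle is about 15–19° below level and its face is at 67 mm, so it's in the third click at about 11 N. I'll hold it for more than two seconds.

```bash
for i in 1 2 3; do python3 -m handwheel '[[[-1,0,0,0,0,0,0],[-1,0,0,0,0,0,0],[-1,0,0,0,0,0,0],[-1,0,0,0,0,0,0],[-1,0,0,0,0,0,0],[-1,0,0,0,0,0,0],[-1,0,0,0,0,0,0],[-1,0,0,0,0,0,0],[-1,0,0,0,0,0,0],[-1,0,0,0,0,0,0]]]'; done
python3 - <<'E'
from bench import ctrl
print(ctrl.hand_in())
E
```

```text
time_s: 12.48
eef_pos: [0.5226, 0.1395, 0.0691]
eef_rot: [0.002, -0.67, 0.743, -0.001]
wrist_force: [-0.2, 1.6, 11.3]
opening: -0.0
grasp_force: 4.9
time_s: 13.72
eef_pos: [0.5226, 0.1395, 0.0691]
eef_rot: [0.002, -0.67, 0.743, -0.001]
wrist_force: [-0.7, 0.3, 9.8]
opening: 0.002
grasp_force: 4.9
time_s: 14.98
eef_pos: [0.5226, 0.1396, 0.0691]
eef_rot: [0.002, -0.67, 0.743, -0.001]
wrist_force: [-0.6, 0.5, 11.4]
opening: 0.0
grasp_force: 4.9
the job is handed in; nothing more can be done
None
```

I pressed both keys flush, then pressed the dial into its third click, held it there for over 3.5 s at about 11 N, and handed the job in at about 15 s still holding it; the hand-in call returned no verdict.

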